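# Load a thick battery cell into the spring-clip test holder

## Task

Load the thick battery cell from the tray into the test holder: pull the holder's sprung contact slide out to its stop, without wrenching it against the stop, so that the catch holds it there, press the cell down fully home into the spring clips with its button end towards the fixed contact post, then take your hand away and lightly press the catch's thumb pad so that the slide springs in and holds the cell against the fixed contact. Leave the slim cell and everything else on the bench where it is.

Things in the scene. Friction and masses are not known exactly. Their poses are not given: they have to be found in the camera images.
- holder: Cell test holder, fixed: aluminium bed 287 x 72 mm, top 18 mm above the table. Origin on the table under the middle of the cell seat; x along the bed from the fixed contact post (x -55 to -37 mm, 44 mm wide, top 62 mm high) towards slide and end stop; z up. A seated cell lies along x, axis at z = 46 mm.
- seat (a point): Middle of a seated cell's axis (holder x 0, y 0, z 46 mm). V rests, each with a spring clip, at x = -24 and +24 mm (spanning 18 to 30 mm), nothing between them down to the bed. A clip is two upright steel fingers, tops 69 mm high, beads 26 mm apart at z = 56 mm: the 32 mm cell must be pushed straight down between them with 8 to 18 N until it snaps in and rests on the Vs.
- fixed_contact (a point): Face of the fixed post's brass contact, on the axis of a seated cell (holder x = -35 mm, z = 46 mm). The cell's button must end up touching it; when the slide is let go its spring pushes a snapped-in cell the last few mm along the clips.
- slide (a joint): Travel of the sprung contact slide along holder +x, m; 0 = in. The spring pushes it in, 6 N at 0 to 11 N out. Gap between its brass contact and the fixed one: 60 mm at 0, growing with the travel; the cell needs 70. The end stop is set differently each time: full travel 25 to 46 mm. The catch engages only in about the last 1 mm before the hard stop. Loaded, it reads about 0.010.
- slide_knob (a point): Middle of the black upright pull knob on the slide: cylinder 22 mm in diameter, 26 mm tall, z = 62 to 88 mm; moves with the slide. Best pinched from above across the bed (along holder y). The slide block below is 44 mm wide, top 56 mm high. The catch's nose stays 15 mm or more behind the knob.
- end_stop: Aluminium stop block clamped on the holder's two guide rods behind the slide, 44 mm wide, top 56 mm high, carrying the catch; its place along the bed differs each time and it cannot be shifted by hand. Origin on the table below it. Do not press on it (through the slide or the catch) with 35 N or more: 20 N is plenty.
- catch_pad (a point): Top middle of the catch's steel thumb pad (24 x 26 mm, about 77 mm above the table) on the end stop. The catch is a see-saw: its nose hooks the slide by itself at the stop; pressing the pad straight down 5 to 8 mm (4 to 8 N; its own stop at about 9 mm) lifts the nose and the slide springs in.
- catch (a joint): Angle of the catch lever, rad: 0 = down (rest, and when it holds the slide), about 0.15 lets the slide go, 0.32 = fully pressed.
- thick_cell: The thick battery cell: cylinder 32 mm in diameter, 70 mm long including a bare steel button (14 mm across, 5 mm tall) at one end; the other end is flat with a narrow bare rim. Grey sleeve, 0.14 kg, lying in a V groove of the tray, axis 27 mm above the table. Origin at its middle on its axis; its x axis points to the button end.
- cell_button (a point): Tip of the thick cell's button, 35 mm from the cell's middle.
- tray: Black cell tray, fixed: base 92 x 112 mm, 3 mm thick, origin under its middle. Three grooves along its x at y = -32, 0, +32 mm, formed by two ribs 8 mm wide at x = -24 and +24 mm, up to 20 mm high; between the ribs open down to the base. Thick and slim cell lie in the two outer grooves, the middle one is empty.
- slim_cell: Slim cell, 21 mm in diameter and 70 mm long, same grey sleeve, in the tray's other outer groove; does not belong in the holder. Origin at its middle; leave it.
- spool: Reel of solder standing on its flange, 58 mm across, 44 mm high, origin under its middle; leave it.
- screwdriver: Screwdriver 150 mm long lying on the bench, its x axis along it; leave it.
- multimeter: Multimeter 175 x 85 mm, 47 mm high, lying on its back, origin under its middle; leave it.
- flux_bottle: Small amber bottle, 38 mm across, 75 mm high, standing, origin under its middle; leave it.
- tweezers: Steel tweezers 130 mm long lying on the bench, 4 mm thick; leave them.
Things that resemble listed ones, but are neither listed nor needed, are in the scene too. Leave any purple or turquoise look-alike of the thick_cell alone.

How it is judged:
On the way, in this order (a step that is already met when the one before it is completed fails the run):
1. the slide is out at its stop and stays there by its catch alone, the gripper clear of the knob (value of joint slide above 0.022 m and value of joint catch below 0.05 rad and distance between the grasp point and slide_knob above 0.03 m), for 0.3 s.
2. with the slide still caught, the thick cell is snapped fully home in the clips, button end towards the fixed post, and let go (value of joint slide above 0.022 m and z of thick_cell in the frame of holder between 0.0435 and 0.0485 m and angle between the x axis of thick_cell and the x axis of holder, either way round below 0.06 rad and y of thick_cell in the frame of holder between -0.0025 and 0.0025 m and x of cell_button in the frame of holder below -0.015 m and contact force between the fingers and thick_cell below 0.1 N), for 0.3 s.
At the end, for the whole second after the job is handed in: Thick cell at rest in the clips: axis within 2.5 mm of the seat and 3.5 degrees of the bed, button within 3 mm of the fixed contact; the slide pressed on its flat end (joint 0.007 to 0.013), the catch back at rest; slim cell within 12 mm, other things within 20 mm of their places (z of thick_cell in the frame of holder between 0.0435 and 0.0485 m and angle between the x axis of thick_cell and the x axis of holder, either way round below 0.06 rad and y of thick_cell in the frame of holder between -0.0025 and 0.0025 m and distance between cell_button and fixed_contact below 0.003 m and value of joint slide between 0.007 and 0.013 m and value of joint catch below 0.05 rad and linear speed of thick_cell below 0.01 m/s); the robot touches nothing.
It fails at once if the slim cell is moved more than 12 mm (distance of slim_cell from where it was at the start of the episode above 0.012 m).
It fails at once if another thing on the bench is pushed about (more than 20 mm) (distance of any of spool, screwdriver, multimeter, flux_bottle, tweezers from where it was at the start of the episode above 0.02 m).
It fails at once if the slide is wrenched against its stop, or the catch forced (35 N) (contact force between end_stop and anything else above 35 N).
It also fails if it takes over 61 s, if anything falls off the work surface, if the arm or the gripper's body presses on something with over 40 N, if the wrist force passes 120 N, or if a joint passes its speed limit or range.

## Robot

A 6-joint arm with a two-finger parallel gripper is mounted at the origin on the work surface. World frame = base frame: x ahead of the robot, y to its left, z up, the work surface at z = 0. Lengths are in m, angles in rad, forces in N, time in s.
With the tool pointing down it reaches from about 0.275 to 0.975 m from the base axis. Payload 8.4 kg.
Tool frame: the origin (TCP) lies midway between the tips of the shut fingers; the grasp point (between the pads) lies 19 mm behind it (arm.grasp_offset is the x of the grasp point in the tool frame, in m); x points along the fingers, y is the direction in which the jaws open and shut, and the axes are right-handed (so a half turn about x gives the same grasp; the last joint's range is limited). The gripper opens to 92 mm and grips with 3 to 60 N. Pads are 20 mm wide; open, the fingers measure 128 mm over their backs; the gripper's body (75 mm by 189 mm) begins 69 mm behind the grasp point.
Start: joints at [-1.106, 0.353, 1.633, -0, 1.155, -0.002], TCP at [0.281, -0.558, 0.215] pointing down, gripper open.
Joint ranges: [-2.63, 2.63], [-0.92, 2.1], [0.06, 2.66], [-1.3, 4.44], [0, 2.69], [-3.02, 3.02]. Speed limits (rad/s): [2.22, 2.22, 2.79, 3.14, 3.14, 3.14].

## Interface

Orientations are given as a rotation vector (axis times angle).
In Python, from bench import arm gives the robot as it stands. Calls block until the motion is done:
- arm.move_pose(position, orientation): joint-space move of the TCP to a pose.
- arm.move_straight(position, ori=None, vel=0.15, threshold=None): straight line of the TCP; ori=None keeps the orientation; vel is the mean speed in m/s. With threshold (N) it stops when the force on the tool has changed by that much, and returns True; else False.
- arm.move_joints(angles): joint-space move.
- arm.let_go() and arm.grab(squeeze=None): open the fingers fully, or close them until they stop; squeeze is the grip in N (None keeps the last).
- arm.wait(seconds).
- arm.ik(position, orientation): joint angles nearest the present ones, or None.
- arm.sense(): the state.
- arm.capture(name): name is "scene" or "top" or "wrist"; returns the picture (420x560x3 uint8, red, green, blue); there is no depth.
- arm.calibration(name): a dict with "fov_y" (degrees; the focal length in pixels is half the picture's height over the tangent of half this angle, whatever the lens; pixels are square), "cx", "cy" (the principal point, pixels), "k1" (the pictures are not rectified: a ray, as slopes to the right and down, at radius r is drawn at 1 + k1 r^2 times it, then the intrinsics apply), "eye" and "attitude" of the camera in the world. Camera axes: x right, y down, z forward; pixel columns grow to the right and rows downward; lengths in m; the calibration is good to about 2 mm. A picture is of the moment at which its call begins: read the wrist's pose just before it. calibration takes no time and is no camera call; for the wrist camera it gives the pose at the moment of the call.
A pose or a line that the arm cannot do raises arm.IKError and nothing moves.
- arm.sign_off(): hands the job in, once; it reports no verdict.
The state is a dict: "clock": time; "joints": joint angles; "joint_vel": joint speeds; "joint_efforts": joint torques, N m; "tcp_pos": TCP position; "eef_rot": TCP orientation; "ft_force": force on the tool from outside, world axes, zero at the start; "torque": the same for the moment, N m; "gripper_width": finger opening in m.
Only numpy, scipy, OpenCV 4.12 (cv2) and the standard library are available. Lean on these libraries where they do the work, as an engineer would, in place of code of your own. Each camera call takes 0.05 s, during which the arm holds its last target. There are 200 camera calls.

## Working session

There is one attempt and no reset: what is moved stays moved. The work goes in short steps, each a Python script; the robot and the scene stay as the last script left them, time stands still between calls to the robot, and variables do not carry over. Pictures are saved under pics/ and viewed, about 8 in all and at most 12, crops included, and the job is handed in when it is done.

```bash
mkdir -p pics; ls
cat > h.py <<'E'
import numpy as np, cv2
from scipy.spatial.transform import Rotation as R
from bench import arm
def shot(n,f):
    c=arm.calibration(n); im=arm.capture(n); cv2.imwrite('pics/'+f,im[:,:,::-1]); np.save('pics/'+f+'.npy',c,allow_pickle=True); return im,c
def att(c):
    a=np.array(c['attitude'],float); return a if a.shape==(3,3) else R.from_rotvec(a).as_matrix()
def ray(c,uv,h=420):
    f=h/2/np.tan(np.radians(c['fov_y'])/2)
    d=(np.array(uv,float)-[c['cx'],c['cy']])/f; s=d.copy()
    for _ in range(20): s=d/(1+c['k1']*(s@s))
    return np.array(c['eye']),att(c)@np.array([s[0],s[1],1.])
def plane(c,uv,z):
    e,d=ray(c,uv); return e+d*(z-e[2])/d[2]
def load(f): return np.load('pics/'+f+'.npy',allow_pickle=True).item()
E
python3 - <<'E'
from h import *
for n in ('scene','top'):
    im,c=shot(n,n+'0.png'); print(c)
a=cv2.imread('pics/scene0.png');b=cv2.imread('pics/top0.png')
print(arm.sense(),arm.grasp_offset)
E
```

```text
pics
{'fov_y': 42.65840031417741, 'cx': 270.6431335478918, 'cy': 211.6086687616849, 'k1': -0.02207800275683477, 'eye': array([1.24966063, 0.58364733, 1.17476879]), 'attitude': array([-1.09971754, -2.46896874,  0.89536684])}
{'fov_y': 56.73558576891179, 'cx': 278.738672235979, 'cy': 214.0666412324021, 'k1': -0.004274377489207047, 'eye': array([ 0.38441456, -0.01271194,  1.1200054 ]), 'attitude': array([-2.12206674,  2.15117989, -0.12538034])}
{'clock': 0.1, 'joints': array([-1.10639231e+00,  3.53544423e-01,  1.63409365e+00,  3.41789513e-06,
        1.15517564e+00, -2.43512173e-03]), 'joint_vel': array([-0.00120505, -0.00113262, -0.00124044, -0.00066862,  0.00085977,
        0.00069846]), 'joint_efforts': array([ 5.96726677e-04, -5.94908130e+01, -3.34929478e+01,  6.98526017e-02,
        1.84230198e-02, -4.84874306e-05]), 'tcp_pos': array([ 0.28106768, -0.5577224 ,  0.21394578]), 'eef_rot': array([ 1.9617425 ,  0.46767492, -1.96230013]), 'ft_force': array([ 0.03289563,  0.09031506, -0.44098097]), 'torque': array([ 0.02757621, -0.00893202,  0.00979892]), 'gripper_width': 0.09183234315946429} -0.0187
```

View pics/top0.png

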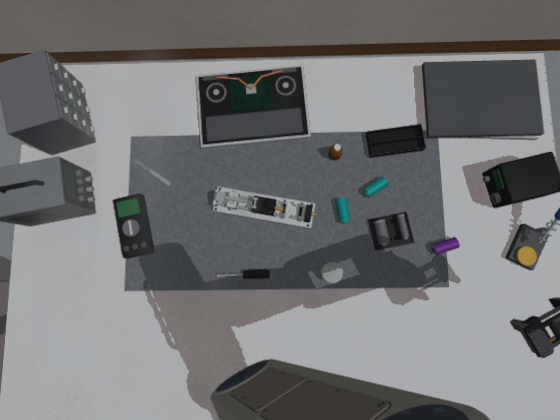

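View pics/scene0.png

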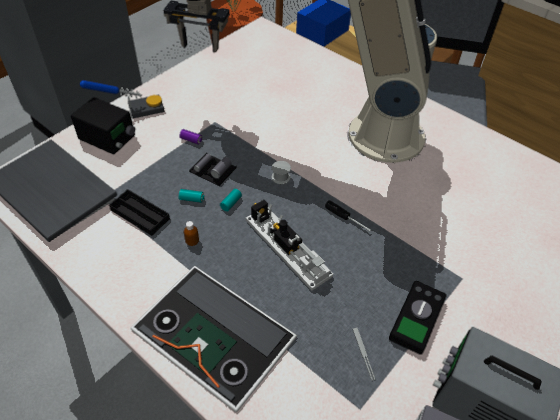

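Run:
```python
from h import *
c=load('top0.png')
for n,uv,z in [('post',(307,213),.06),('knob',(265,206),.088),('stopend',(218,199),.02),('thick',(381,231),.03),('slim',(403,226),.025),('tray',(391,231),.0),('teal1',(343,209),.015),('teal2',(375,187),.015),('flux',(335,152),.05),('spool',(333,272),.04)]: print(n,plane(c,uv,z).round(3))
w=arm.calibration('wrist'); s=arm.sense(); print(w)
Rt=R.from_rotvec(s['eef_rot']); print(Rt.as_matrix().round(2)); print('cam in tool',Rt.inv().apply(w['eye']-s['tcp_pos']),(Rt.as_matrix().T@att(w)).round(3))
# enlarge crops of top
im=cv2.imread('pics/top0.png')
A=cv2.resize(im[170:250,200:330],None,fx=6,fy=6,interpolation=cv2.INTER_CUBIC); cv2.imwrite('pics/cropA.png',A[:480])
```

```text
post [ 0.537 -0.065  0.06 ]
knob [0.554 0.048 0.088]
stopend [0.588 0.188 0.02 ]
thick [ 0.488 -0.272  0.03 ]
slim [ 0.501 -0.336  0.025]
tray [ 0.49  -0.308  0.   ]
teal1 [ 0.554 -0.171  0.015]
teal2 [ 0.617 -0.265  0.015]
flux [ 0.712 -0.149  0.05 ]
spool [ 0.376 -0.134  0.04 ]
{'fov_y': 62.879882249225275, 'cx': 281.99744514791195, 'cy': 211.17251092468786, 'k1': -0.04909023117236613, 'eye': array([ 0.3424681 , -0.52623059,  0.38332569]), 'attitude': array([ 2.48980353, -1.53237306, -0.19376366])}
[[-0.    0.45 -0.89]
 [ 0.   -0.89 -0.45]
 [-1.   -0.   -0.  ]]
cam in tool [-0.16937876 -0.00069473 -0.06900472] [[ 0.    -0.247  0.969]
 [ 1.     0.     0.   ]
 [-0.     0.969  0.247]]
```

```bash
cat >> h.py <<'E'
def ori(u,tilt=0.):
    """tool x down, tool z along horizontal u (yaw rad); tilt about tool z (rad)"""
    z=np.array([np.cos(u),np.sin(u),0]); x=np.array([0,0,-1.]); y=np.cross(z,x)
    return (R.from_matrix(np.c_[x,y,z])*R.from_euler('z',tilt)).as_rotvec()
E
python3 - <<'E'
from h import *
arm.move_pose([0.492,-0.304,0.17],ori(0.2)); im,c=shot('wrist','tray.png'); print(arm.sense()['clock'],arm.sense()['joints'].round(2))
arm.move_pose([0.557,0.04,0.25],ori(1.372)); im2,c=shot('wrist','hold.png'); s=arm.sense();print(s['clock'],s['joints'].round(2),s['ft_force'])
E
```

```text
2.15 [-0.56  0.33  1.78 -0.    1.04 -2.33]
3.55 [ 0.07  0.22  1.74 -0.    1.19 -2.87] [-1.21589223 -0.28518995  0.20905044]
```

View pics/tray.png

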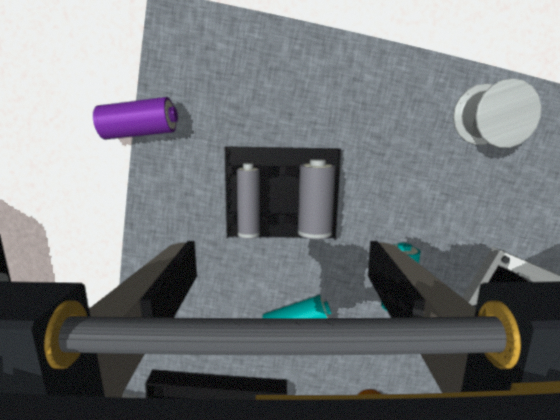

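View pics/hold.png

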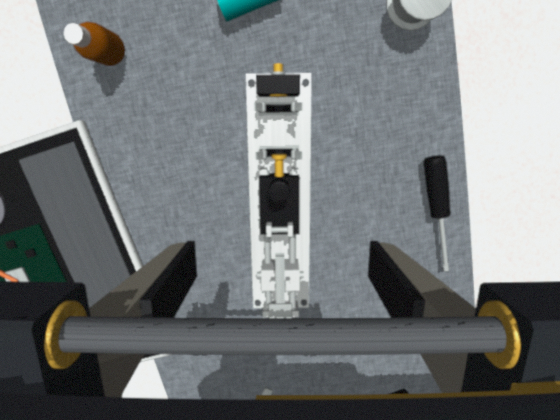

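Run:
```python
from h import *
c=load('tray.png'); im=cv2.imread('pics/tray.png'); hsv=cv2.cvtColor(im,cv2.COLOR_BGR2HSV)
for nm,(x0,y0,x1,y1),r in [('thick',(292,152,338,242),.027),('slim',(232,155,266,242),.0192)]:
    m=((hsv[y0:y1,x0:x1,2]>95)).astype(np.uint8); m=cv2.morphologyEx(m,cv2.MORPH_OPEN,np.ones((2,2)))
    n,l,st,_=cv2.connectedComponentsWithStats(m); k=1+st[1:,4].argmax(); ys,xs=np.nonzero(l==k)
    print(nm,xs.min()+x0,xs.max()+x0,ys.min()+y0,ys.max()+y0,len(xs))
    rows=np.arange(ys.min()+12,ys.max()-6); mid=[]
    for q in rows:
        e=xs[ys==q]; mid.append([(e.min()+e.max())/2+x0,q+y0])
    P=np.array([plane(c,p,r)[:2] for p in mid]); 
    d=np.linalg.svd(P-P.mean(0))[2][0]; d*=np.sign(d[0]); 
    a=plane(c,[np.mean(xs[ys==ys.min()])+x0,ys.min()+y0],r); b=plane(c,[np.mean(xs)+x0,ys.max()+y0+.5],r+(.016 if nm=='thick' else .0105))
    print(' dir yaw',np.arctan2(d[1],d[0]),'mean',P.mean(0),'tip',a,'far',b,'len',(b-a)[:2]@d); cen=P.mean(0)+d*(((a+b)/2)[:2]-P.mean(0))@d; print(' centre',cen)
c=load('hold.png'); im=cv2.imread('pics/hold.png')
hsv=cv2.cvtColor(im,cv2.COLOR_BGR2HSV)
m=np.zeros(im.shape[:2],np.uint8); m[60:312,235:325]=(hsv[60:312,235:325,2]>165)*1
n,l,st,_=cv2.connectedComponentsWithStats(m); ys,xs=np.nonzero(m)
for y in (90,100,120,135,170,190,210,230,250): 
    e=xs[ys==y]; print(y,e.min(),e.max(),[plane(c,(v,y),.018)[:2].round(4) for v in (e.min()-.5,e.max()+.5)])
for n,p,z in [('cornTL',(246,73),.018),('cornTR',(311,73),.018),('holeTL',(250.5,83),.018),('holeTR',(306.5,83),.018),('post face?',(278,77),.062),('knobtop',(278,190),.088)]: print(n,plane(c,p,z).round(4))
A=cv2.resize(im[60:320,230:330],None,fx=3,fy=3,interpolation=cv2.INTER_CUBIC); 
B=cv2.resize(cv2.imread('pics/tray.png')[140:250,215:350],None,fx=3.4,fy=3.4,interpolation=cv2.INTER_CUBIC)
out=np.zeros((600,800,3),np.uint8); A=cv2.resize(A,(230*1,598)); out[:598,:230]=A; out[:B.shape[0],300:300+B.shape[1]]=B; cv2.imwrite('pics/crop1.png',out)
```

```text
thick 292 337 161 241 2318
 dir yaw 0.1815340475293837 mean [ 0.48857112 -0.27252452] tip [ 0.44928455 -0.27891349  0.027     ] far [ 0.51971141 -0.26691717  0.043     ] len 0.07143539523960245
 centre [ 0.484618   -0.27647764]
slim 232 265 164 241 1356
 dir yaw 0.18176907763514233 mean [ 0.50455429 -0.33513029] tip [ 0.46582655 -0.34257908  0.0192    ] far [ 0.53687728 -0.32823439  0.0297    ] len 0.07247328187947065
 centre [ 0.50144753 -0.33823705]
90 246 311 [array([ 0.5751, -0.0723]), array([ 0.5032, -0.0577])]
100 246 311 [array([ 0.5775, -0.0619]), array([ 0.5051, -0.0472])]
120 247 310 [array([ 0.5812, -0.0404]), array([ 0.5101, -0.0259])]
135 247 310 [array([ 0.5849, -0.0241]), array([ 0.5132, -0.0095])]
170 248 310 [array([0.5927, 0.0153]), array([0.5204, 0.03  ])]
190 249 310 [array([0.5968, 0.0388]), array([0.5247, 0.0534])]
210 250 310 [array([0.6011, 0.0629]), array([0.529 , 0.0775])]
230 250 309 [array([0.6067, 0.0875]), array([0.5347, 0.1021])]
250 251 309 [array([0.6112, 0.1131]), array([0.5394, 0.1277])]
cornTL [ 0.5706 -0.0897  0.018 ]
cornTR [ 0.5004 -0.0755  0.018 ]
holeTL [ 0.568  -0.0785  0.018 ]
holeTR [ 0.5073 -0.0661  0.018 ]
post face? [ 0.5375 -0.073   0.062 ]
knobtop [0.559  0.0328 0.088 ]
```

View pics/crop1.png

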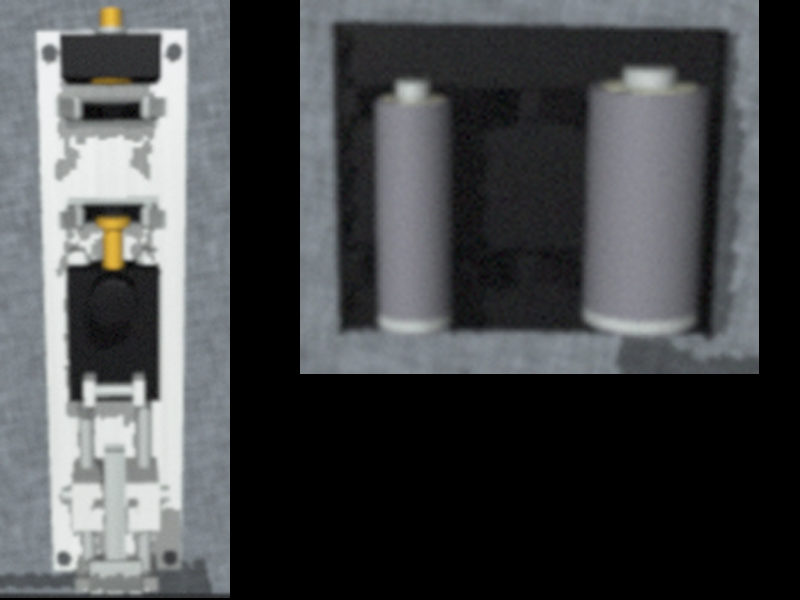

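```bash
cat >> h.py <<'E'
HY=1.3783; hx=np.array([np.cos(HY),np.sin(HY)]); hy=np.array([-hx[1],hx[0]])
E
python3 - <<'E'
from h import *
c=load('hold.png'); base=np.array([0.53915,-0.065])
f=lambda p,z:((plane(c,p,z)[:2]-base)@hx*1e3,(plane(c,p,z)[:2]-base)@hy*1e3)
K=260/598; r=lambda u,v:(230+u*100/230,60+v*K)
for n,p,z in [('bedend',r(110,30),.018),('post back',r(110,35),.062),('clip1',r(112,107),.069),('clip2',r(112,213),.069),('slide contact',r(112,217),.050),('block front',r(112,265),.056),('knob top',r(112,300),.088),('bed end2',r(115,570),.018),('pad',r(115,575),.077),('bolt',r(112,8),.046)]: print(n,np.round(p,1),np.round(f(p,z),1))
c=load('tray.png');g=cv2.GaussianBlur(cv2.imread('pics/tray.png',0),(3,3),0).astype(int)
for nm,x0,x1,r_ in [('thick',292,342,.027),('slim',232,268,.0192)]:
    P=[]
    for y in range(172,228):
        d=np.diff(g[y,x0:x1]); P.append(plane(c,((d.argmax()+d.argmin())/2+x0+.5,y),r_)[:2])
    P=np.array(P); P=P; d=np.linalg.svd(P-P.mean(0))[2][0]; d*=np.sign(d[0])
    u=317 if nm=='thick' else 249
    col=g[150:246,u]; e=np.diff(col); t=150+.5+np.argmax(e[:25]); b=150+.5+60+np.argmin(e[60:])
    a=plane(c,(u,t),r_)[:2]; q=plane(c,(u,b),r_+(.014 if nm=='thick' else .009))[:2]
    print(nm,'yaw',np.arctan2(d[1],d[0]),t,b,'tip->far',(q-a)@d, 'centre by tip',P.mean(0)+d*((a+.035*d-P.mean(0))@d),'by far',P.mean(0)+d*((q-.035*d-P.mean(0))@d))
im=cv2.imread('pics/hold.png')[165:225,255:300]; im=cv2.convertScaleAbs(im,alpha=4); cv2.imwrite('pics/knob.png',cv2.resize(im,None,fx=8,fy=8,interpolation=cv2.INTER_CUBIC))
E
```

```text
bedend [277.8  73. ] [-17.9  -0.5]
post back [277.8  75.2] [-9.9 -0.1]
clip1 [278.7 106.5] [20.2  0.5]
clip2 [278.7 152.6] [65.1  0.1]
slide contact [278.7 154.3] [68.4 -0.1]
block front [278.7 175.2] [89.9 -0.3]
knob top [278.7 190.4] [ 1.003e+02 -1.000e-01]
bed end2 [280.  307.8] [269.2  -0.8]
pad [280. 310.] [ 2.377e+02 -1.000e-01]
bolt [278.7  63.5] [-23.3   0.7]
thick yaw 0.06293042801559018 159.5 237.5 tip->far 0.06890279556458624 centre by tip [ 0.48227577 -0.26521682] by far [ 0.48118073 -0.26528583]
slim yaw 0.18662682522792115 163.5 237.5 tip->far 0.06944137932918917 centre by tip [ 0.49960553 -0.33548484] by far [ 0.49905661 -0.33558849]
```

View pics/knob.png

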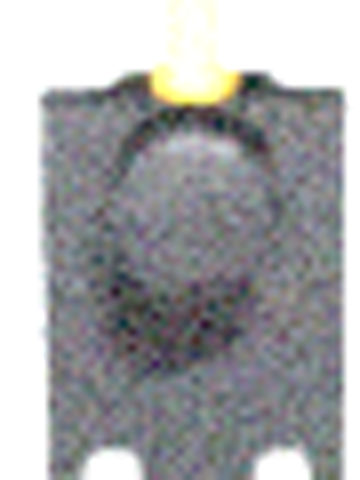

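```bash
cat >> h.py <<'E'
base=np.array([0.53915,-0.065]); seat=base+0.044*hx
def H(x,y,z): return np.r_[seat+x*hx+y*hy,z]
OH=ori(HY+np.pi)
E
python3 - <<'E'
from h import *
c=load('tray.png')
for p in [(283,147.4),(283,237)]: q=plane(c,p,.003); print('tray end',q,q[:2]@[.983,.183])
k=.0564
print(arm.ik(H(k,0,.13),OH),arm.ik(H(k+.05,0,.063),OH))
arm.move_pose(H(k,0,.13),OH)
print(arm.move_straight(H(k,0,.064),threshold=8)); s=arm.sense(); print(s['tcp_pos'],s['clock'],s['ft_force'])
arm.grab(25); s=arm.sense(); print('grip',s['gripper_width'],s['ft_force'])
E
```

```text
tray end [ 0.44521533 -0.312038    0.003     ] 0.38054371915496127
tray end [ 0.53453053 -0.29393265  0.003     ] 0.47165383849068593
[ 5.73252957e-02  3.49175366e-01  1.85144624e+00 -4.44089210e-16
  9.40971045e-01  2.49821623e-01] [ 1.41853909e-01  4.61204351e-01  1.86148182e+00 -4.44089210e-16
  8.18906478e-01  3.34350235e-01]
False
[0.55860563 0.03359237 0.06425828] 6.775 [-0.081915    0.23508138 -0.23695193]
grip 0.020915143896078826 [ 3.86264742 -1.19012631 -3.05737296]
```

Run:
```python
from h import *
s0=arm.sense(); p=s0['tcp_pos']
r=arm.move_straight(p+np.r_[hx*.050,0],vel=0.015,threshold=17); s=arm.sense()
print(r,(s['tcp_pos']-p)[:2]@hx,s['ft_force'],(s['ft_force']-s0['ft_force'])[:2]@hx,s['clock'],s['gripper_width'])
```

```text
True 0.04209144249402075 [ -0.13475488 -10.74650904   4.86940242] -10.14461555300644 10.5 0.021687546005049865
```

Run:
```python
from h import *
p=arm.sense()['tcp_pos']; p0=p
for i in range(6):
    r=arm.move_straight(p0+np.r_[hx*.001*(i+1),0],vel=0.01,threshold=9); s=arm.sense()
    f=s['ft_force'][:2]@hx; print(r,((s['tcp_pos']-p0)[:2]@hx*1e3).round(2),s['ft_force'].round(1),f.round(1))
    if f<-19: break
print(s['clock'])
```

```text
False -0.32 [ 1.5 -9.   0.6] -8.5
False 0.21 [  1.5 -10.9   1.2] -10.4
False 1.09 [  1.8 -11.8   1.3] -11.2
False 1.18 [  1.6 -16.1   2.7] -15.5
False 1.27 [  0.9 -21.8   3.7] -21.2
11.75
```

Run:
```python
from h import *
s=arm.sense(); p=s['tcp_pos'].copy()
arm.let_go(); arm.move_straight(np.r_[p[:2],.20],vel=.2); arm.wait(.1)
im,c=shot('wrist','caught.png'); print(arm.sense()['clock'],(p[:2]-seat)@hx)
```

```text
13.85 0.09977419863229196
```

View pics/caught.png

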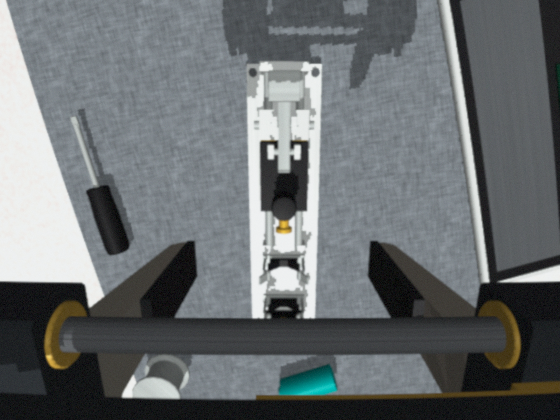

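Run:
```python
from h import *
c=load('caught.png')
g=lambda p,z:np.round([(plane(c,p,z)[:2]-seat)@hx*1e3,(plane(c,p,z)[:2]-seat)@hy*1e3],1)
print('knob',g((285,208),.088),'contact',g((285,234),.05),'pad ctr',g((285,92),.077),'pad edges',g((267,80),.077),g((303,105),.077),'bed end',g((284,63),.018),'edges',g((250,130),.018),g((321,130),.018))
O=ori(0.184+np.pi,.244); M=R.from_rotvec(O).as_matrix(); x=M[:,0]; print(x,M[:,1])
ax=np.array([0.4830,-0.2732,.027]); T=ax+.0085*x
arm.move_pose(T-.09*x,O)
r=arm.move_straight(T,vel=.06,threshold=6); s=arm.sense(); print(r,s['tcp_pos']-T,s['ft_force'],s['clock'])
```

```text
knob [100.1  -1.5] contact [64.6 -1.9] pad ctr [193.7  -1.2] pad edges [202.9  13.2] [183.6 -15.9] bed end [225.1  -0.5] edges [162.4  33.1] [162.5 -37.5]
[ 0.04420143 -0.23750802 -0.9703794 ] [ 0.17754402 -0.95399911  0.24158607]
False [ 2.58621982e-04 -2.26675538e-05  3.46621901e-04] [0.46122993 0.20760012 0.19816697] 16.8167
```

Run:
```python
from h import *
arm.grab(45); s=arm.sense(); print(s['gripper_width'],s['ft_force'],s['tcp_pos'])
p=s['tcp_pos']; arm.move_straight(p+[0,0,.10],vel=.12)
arm.move_pose(H(.003,-.001,.15),OH); arm.wait(.1)
im,c=shot('wrist','held.png'); s=arm.sense(); print(s['gripper_width'],s['ft_force'],s['clock'])
```

```text
0.03119073904333922 [ 0.83872669 -3.94134569  2.66772784] [ 0.48376033 -0.27563549  0.01903617]
0.030999578868104727 [-0.06955507  0.04189023 -0.89545075] 19.925
```

View pics/held.png

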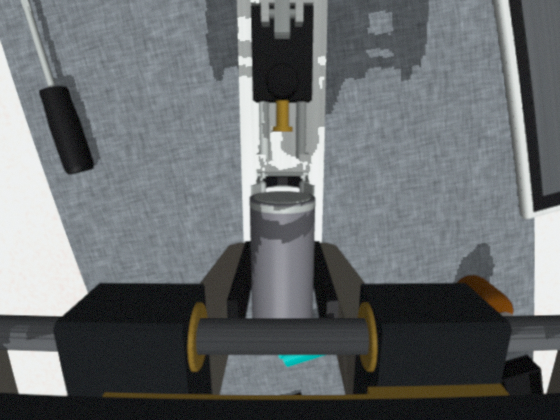

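Run:
```python
from h import *
c=load('held.png'); s=arm.sense(); t=s['tcp_pos']; print(t,(t[:2]-seat)@hx,(t[:2]-seat)@hy)
g=lambda p,z:np.round([(plane(c,p,z)[:2]-t[:2])@hx*1e3,(plane(c,p,z)[:2]-t[:2])@hy*1e3],1)
za=t[2]+.0085
print('lower edge',g((282.5,190.5),za-.016),'upper',g((282.5,207.5),za+.016))
for y in (220,250,275): print('sil',y,g((282.5,y),za))
im=cv2.imread('pics/held.png',0).astype(int)
for y in (215,225,235): d=np.diff(im[y,230:335]); print(y,im[y,240:325:3])
print('post/clip',[ (p,np.round([(plane(c,p,z)[:2]-seat)@hx*1e3,(plane(c,p,z)[:2]-seat)@hy*1e3],1)) for p,z in [((282,78),.088),((283,131),.046),((239.5,40),.018),((328,40),.018),((282.5,182),.069)]])
A=cv2.imread('pics/held.png')[165:300,230:335]; cv2.imwrite('pics/held_c.png',cv2.resize(A,None,fx=4.4,fy=4.4,interpolation=cv2.INTER_CUBIC))
```

```text
[ 0.54871984 -0.02002087  0.14959337] 0.00197915300420376 -0.000788140205851794
lower edge [35.8  0.3] upper [34.4  0.4]
sil 220 [24.3  0.4]
sil 250 [8.8 0.4]
sil 275 [-4.8  0.4]
215 [134 218 238 194  56  60  65  83 115 123 124 132 138 140 144 142 137 129
 130 125 122  97  91  80  74 202 239 225 130]
225 [129 204 238 200  51  62  64  70  71  78  81  79  83  88  97  87  85  84
  84  85  82  80  79  78  75 211 238 217 127]
235 [139 190 238 210  54  60  62  71  71  76  79  81  85  84  83  84  84  84
  86  86  96  99  98 101  88 222 240 210 135]
post/clip [((282, 78), array([100.1,  -0.3])), ((283, 131), array([66.2, -1. ])), ((239.5, 40), array([138.3,  34.1])), ((328, 40), array([138.2, -37.7])), ((282.5, 182), array([30. , -0.5]))]
```

View pics/held_c.png

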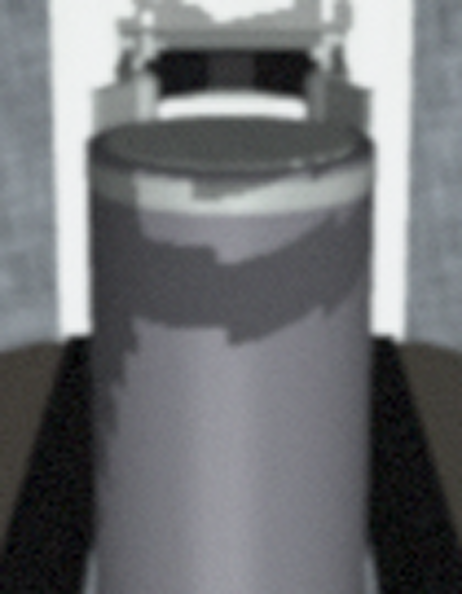

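Run:
```python
from h import *
arm.move_straight(H(.0035,-.001,.068),ori=OH,vel=.1); s=arm.sense(); print(s['tcp_pos'][2],s['ft_force'])
z=.062
while z>.0355:
    r=arm.move_straight(H(.0035,-.001,z),ori=OH,vel=.03,threshold=25); s=arm.sense()
    print(r,round(z,4),s['tcp_pos'][2].round(4),s['ft_force'].round(1),s['gripper_width'].round(4))
    if r or (z<.040 and s['ft_force'][2]>22): break
    z-=.003 if z>.042 else .0015
print(s['clock'],(s['tcp_pos'][:2]-seat)@hx,(s['tcp_pos'][:2]-seat)@hy)
```

```text
0.06849538761153746 [ 0.96790316 -0.11587867 -1.57577603]Traceback (most recent call last):
  File "<stdin>", line 6, in <module>
AttributeError: 'float' object has no attribute 'round'
```

Run:
```python
from h import *
z=.059
while z>.0355:
    r=arm.move_straight(H(.0035,-.001,z),ori=OH,vel=.03,threshold=25); s=arm.sense()
    print(r,round(z,4),round(s['tcp_pos'][2],4),np.round(s['ft_force'],1),round(s['gripper_width'],4))
    if r or (z<.040 and s['ft_force'][2]>22): break
    z-=.003 if z>.042 else .0015
print(s['clock'],(s['tcp_pos'][:2]-seat)@hx,(s['tcp_pos'][:2]-seat)@hy)
```

```text
False 0.059 0.0588 [ 0.1  0.  -1.2] 0.031
False 0.056 0.056 [ 0.2 -0.7  1.6] 0.0311
False 0.053 0.0532 [-1.2  1.3  2.3] 0.0311
False 0.05 0.05 [-0.5  1.3  2.1] 0.0312
False 0.047 0.0467 [ 1.2  1.2 -3.1] 0.0312
False 0.044 0.0435 [ 1.6  0.4 -6.4] 0.0308
False 0.041 0.0405 [ 1.4  0.5 -7.4] 0.0308
False 0.0395 0.0393 [ 0.8 -0.1 -5.8] 0.031
False 0.038 0.0381 [-1.7 -0.  -1.4] 0.0309
False 0.0365 0.0378 [-7.   0.2 16.1] 0.031
23.7417 0.0034674804800617852 -0.0010232370780989498
```

Run:
```python
from h import *
arm.let_go(); p=arm.sense()['tcp_pos']
arm.move_straight(np.r_[p[:2],.12],vel=.15); arm.move_pose(H(.10,-.0005,.2),OH); arm.wait(.1)
im,c=shot('wrist','seated.png'); print(arm.sense()['clock'],arm.sense()['ft_force'])
A=cv2.imread('pics/seated.png')[40:320,215:355]; cv2.imwrite('pics/seated_c.png',cv2.resize(A,None,fx=2.1,fy=2.1,interpolation=cv2.INTER_CUBIC))
```

```text
26.1583 [-0.19455371 -0.1710957  -0.50455353]
```

View pics/seated_c.png

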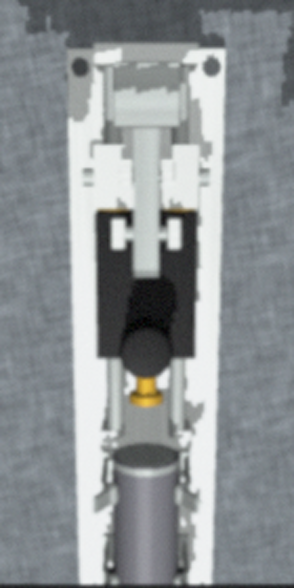

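Run:
```python
from h import *
for f,ps in [('seated.png',[(285,71),(285,82),(285,99.5)]),('hold.png',[(280,303.5),(280,311),(280,317)])]:
    c=load(f)
    for p in ps: q=plane(c,p,.077)[:2]-seat; print(f,p,np.round([q@hx*1e3,q@hy*1e3],1))
A=cv2.imread('pics/seated.png')[55:135,245:325]; cv2.imwrite('pics/pad.png',cv2.resize(A,None,fx=7,fy=7,interpolation=cv2.INTER_CUBIC))
```

```text
seated.png (285, 71) [209.   -0.8]
seated.png (285, 82) [200.6  -0.8]
seated.png (285, 99.5) [187.1  -0.8]
hold.png (280, 303.5) [ 1.856e+02 -1.000e-01]
hold.png (280, 311) [ 1.95e+02 -1.00e-01]
hold.png (280, 317) [ 2.025e+02 -2.000e-01]
```

View pics/pad.png

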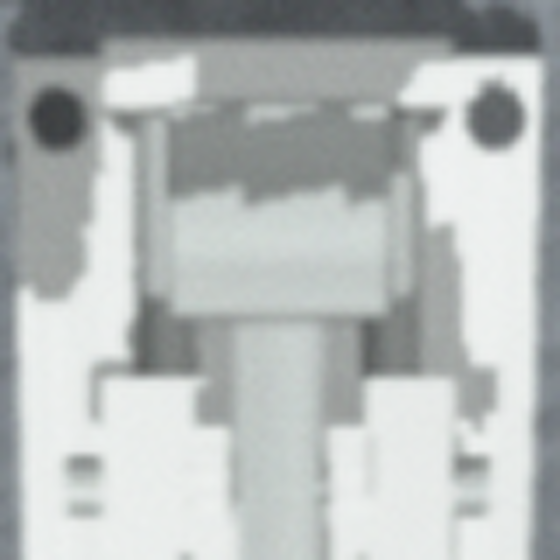

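Run:
```python
from h import *
arm.move_pose(H(.197,-.0007,.12),OH); arm.grab(10); arm.move_straight(H(.197,-.0007,.082),vel=.1)
for z in np.arange(.079,.0675,-.0015):
    r=arm.move_straight(H(.197,-.0007,z),ori=OH,vel=.03,threshold=12); s=arm.sense()
    print(r,round(z,4),round(s['tcp_pos'][2],4),np.round(s['ft_force'],1))
    if r or s['ft_force'][2]>13: break
arm.wait(.3); arm.move_straight(H(.197,-.0007,.15),vel=.15); arm.move_pose(H(.08,-.0007,.22),OH); arm.wait(.1)
im,c=shot('wrist','end.png'); print(arm.sense()['clock'])
A=im[60:330,200:360,::-1]; cv2.imwrite('pics/end_c.png',cv2.resize(A,None,fx=2.2,fy=2.2,interpolation=cv2.INTER_CUBIC))
```

```text
False 0.079 0.0793 [-0.2 -0.9  0.1]
False 0.0775 0.0776 [-0.8  0.7  1.1]
False 0.076 0.0766 [-1.8  2.4  4.4]
False 0.0745 0.0747 [0.  1.6 4.7]
False 0.073 0.0732 [0.6 3.3 6.1]
False 0.0715 0.0717 [0.7 3.2 3.9]
False 0.07 0.0704 [1.2 3.5 5.8]
False 0.0685 0.07 [-2.1  2.5 16.2]
32.35
```

View pics/end_c.png

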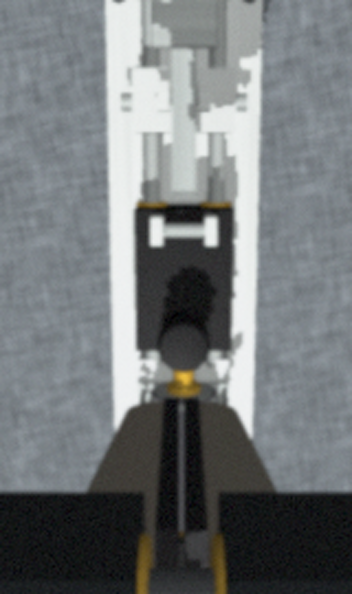

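Run:
```python
from h import *
c=load('end.png'); q=plane(c,(283.2,216.8),.088)[:2]-seat; print('knob x',q@hx)
arm.move_pose(H(-.03,0,.24),OH); arm.let_go(); arm.wait(.1)
im,c=shot('wrist','end2.png'); print(arm.sense()['clock'],arm.sense()['ft_force'])
A=im[90:330,210:360,::-1]; cv2.imwrite('pics/end2_c.png',cv2.resize(A,None,fx=2.5,fy=2.5,interpolation=cv2.INTER_CUBIC))
```

```text
knob x 0.06902826632759602
34.4 [0.10086824 0.52340831 0.75710616]
```

Run:
```python
from h import *
c=load('end2.png'); im=cv2.imread('pics/end2.png'); hsv=cv2.cvtColor(im,cv2.COLOR_BGR2HSV)
b=((hsv[...,0]>12)&(hsv[...,0]<32)&(hsv[...,1]>110)&(hsv[...,2]>60)).astype(np.uint8); b[:,:230]=0;b[:,340:]=0
n,l,st,ce=cv2.connectedComponentsWithStats(b); print([ (st[i].tolist(),ce[i].round(1).tolist()) for i in range(1,n) if st[i,4]>4])
u=282
for y in range(90,330,2): 
    q=plane(c,(u,y),.062)[:2]-seat; r=plane(c,(u,y),.046)[:2]-seat
    print(y,im[y,u-1:u+2].mean(0).astype(int)[::-1],round(q@hx*1e3,1),round(r@hx*1e3,1),end=' | ' if y%4 else '\n')
```

```text
[([277, 105, 13, 24, 220], [283.0, 116.5]), ([275, 195, 17, 5, 50], [283.4, 197.5]), ([279, 219, 8, 6, 47], [282.6, 221.4]), ([257, 395, 83, 5, 284], [294.9, 397.0])]
90 [37 40 40] 71.6 73.0 | 92 [41 42 43] 69.7 71.1
94 [42 41 43] 67.9 69.2 | 96 [40 41 41] 66.0 67.2
98 [43 43 46] 64.1 65.3 | 100 [46 47 48] 62.3 63.3
102 [48 49 50] 60.4 61.4 | 104 [42 39 37] 58.5 59.4
106 [178 143  53] 56.7 57.4 | 108 [218 174  61] 54.8 55.5
110 [218 175  58] 52.9 53.5 | 112 [219 177  62] 51.0 51.5
114 [218 175  61] 49.1 49.5 | 116 [220 177  64] 47.2 47.6
118 [219 177  65] 45.3 45.6 | 120 [219 175  61] 43.4 43.6
122 [176 140  50] 41.5 41.6 | 124 [147 118  42] 39.6 39.6
126 [147 116  42] 37.7 37.6 | 128 [144 123  84] 35.7 35.6
130 [158 162 163] 33.8 33.5 | 132 [188 194 192] 31.9 31.5
134 [144 146 151] 29.9 29.5 | 136 [132 133 140] 28.0 27.4
138 [134 134 142] 26.0 25.4 | 140 [133 132 141] 24.1 23.4
142 [134 135 142] 22.1 21.3 | 144 [133 134 141] 20.2 19.3
146 [133 132 139] 18.2 17.2 | 148 [135 134 142] 16.2 15.1
150 [134 134 142] 14.2 13.1 | 152 [135 135 142] 12.3 11.0
154 [134 135 143] 10.3 8.9 | 156 [
[... 1969 characters left out ...]
5 189 185] -134.4 -142.4 | 288 [ 28 183 179] -136.8 -145.0
290 [ 94 145 146] -139.3 -147.5 | 292 [118 131 134] -141.7 -150.1
294 [124 133 137] -144.2 -152.7 | 296 [126 132 138] -146.7 -155.3
298 [123 129 135] -149.2 -157.9 | 300 [118 124 129] -151.7 -160.5
302 [116 122 127] -154.2 -163.1 | 304 [125 131 136] -156.7 -165.7
306 [130 139 143] -159.2 -168.3 | 308 [129 135 142] -161.7 -171.0
310 [124 133 138] -164.2 -173.6 | 312 [125 132 137] -166.8 -176.3
314 [122 130 135] -169.3 -179.0 | 316 [122 128 135] -171.9 -181.7
318 [78 82 84] -174.5 -184.4 | 320 [36 37 37] -177.1 -187.1
322 [38 41 43] -179.7 -189.8 | 324 [48 50 49] -182.3 -192.5
326 [53 56 55] -184.9 -195.2 | 328 [53 56 58] -187.5 -198.0
```

Run:
```python
from h import *
s=arm.sense(); print(s['clock'],s['ft_force']); print(arm.sign_off())
```

```text
34.4 [0.10086824 0.52340831 0.75710616]
the job is handed in; nothing more can be done
None
```

The thick cell is loaded in the test holder with its button towards the fixed post, and I handed the job in at 34.4 s of the 61 s allowed.

**What I did**
- **Slide:** I pulled it out about 43 mm, to its stop. The pull reached 21 N, of which roughly 10 N went into the stop. With the gripper off the knob, a picture showed the catch holding it.
- **Cell:** I gripped it with the hand tilted 14° so the open fingers cleared the slim cell. I then pressed it straight down between the clips. The clips pulled it in, and at the bottom it met a firm 16 N at the seated height.
- **Catch:** After taking the hand away, I pressed the thumb pad about 7 mm with closed fingers. That took 4 to 6 N, then 16 N once it reached its own stop. The slide sprang in.

**Last checks**
- **Cell position:** In the last wrist picture, the button-end shoulder is at about x = -29.6 mm, where -30 means fully home. That puts the button within about 0.5 mm of the fixed contact. The slide's brass contact touches the flat end.
- **Slide travel disagrees:** The knob's position gave 11 to 12.6 mm of travel, while the cell-end measurement fits about 10 mm. I trust the latter, since the knob figure is only good to about 2 mm.
- **Not viewed:** I had used all 12 pictures, so I checked the last one by pixel values only. I did not re-measure the slim cell or the other bench items after the start. No contact with any of them showed in the forces I checked.
- **Catch at rest:** I judged this by eye from the picture taken just after the press.

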